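Level the casting plate

TASK

Get the casting plate ready for a pour: take the broken piece of plaster off it and put it in the grey waste tub, then stand the spirit level on the cleared plate, along the plate's length, and let go of it. Turn the knob of the plate's levelling foot until the bubble comes to rest between its two lines. Finish by pressing the level down on the plate with the fingertips, lightly but firmly (about 10 N), and stay like that: the job ends with the hand still pressing and the bubble still between the lines, and with the other things left where they are.

Things in the scene. Friction and masses are not known exactly. Their poses are not given: they have to be found in the camera images.
- plate_place (a point): Middle of the place for the level, on top of the casting plate (aluminium, 260 x 130 x 12 mm, top 40 mm above the bench); moves with it. x axis: along the plate to the knob end; z: its upward normal. The plate reaches 160 mm from here to +x, 100 mm to -x, 65 mm to each side. It tilts about two fixed feet at its -x end; across its width it is level. The knob end starts 1 to 3.5 mm low.
- knob_grip (a point): Middle (half-way up) of the black round fluted knob, 40 mm across, 24 mm high, 16 mm above the plate, 135 mm from plate_place along +x; axis vertical. x axis: to the white mark. Clockwise from above raises the knob end: 8 mm a turn, 5.9 mrad of tilt per rad; counter-clockwise lowers it. Turns stiffly (0.12 N m), stays where left and at its height; can be turned 2 rad past level either way.
- level_mid (a point): Middle (half-way up) of the spirit level, a bar 130 mm long (x axis), 26 mm wide (y), 40 mm high (z), 0.28 kg, aluminium with black end caps, standing upright on the bench at first. The vial lies in a window 52 mm long in the middle of its top, all flush; the top is flat beside the window and may be pressed anywhere.
- bubble (a joint): Place of the pale bubble in the vial (m) along the level's x axis: 0 in the middle, positive towards its +x end. The bubble is 14 mm long, the two black lines are 20 mm apart: it is between them while within 2.5 mm of 0. It floats to the higher end, 0.8 mm per mrad of tilt, at most 13 mm, and takes about 1 s to settle.
- chunk_mid (a point): Middle (half-way up) of the broken-off piece of white plaster lying on the plate: a rough six-sided lump about 51 mm long (x), 29 mm wide (y, the way to grip it) and 22 to 26 mm high, 60 g.
- tub_floor (a point): Middle of the inner floor of the grey plastic waste tub, 4 mm above the bench; the tub is round and open, 80 mm high, 128 mm across the rim and 100 mm across the foot.
- pour_cup: Small steel pouring cup, 49 x 61 x 32 mm, bystander; origin under its middle.
- masking_tape: Roll of masking tape, 96 mm across, 25 mm high, bystander; origin under its middle.
- plaster_block: Neat square plaster test block 58 x 54 x 22 mm on the bench, left of the level, bystander; origin under its middle.
- scissors: Scissors lying on the controller box, 199 mm long, bystander; origin under their middle.
- red_funnel: Funnel standing upside down on the hot plate, 80 mm across, 33 mm high, bystander; origin under its middle.
Mind the look-alikes: they are no part of the job. What is shaped like the part that bears chunk_mid but orange or red is not meant.

How it is judged:
By the outcome, as a careful person would: the job done as asked, in the order asked, and still so for the second after the job is handed in, while the arm keeps its last pose, push and grip.
It also fails if it takes over 72 s, if anything falls off the work surface, if the arm or the gripper's body presses on something with over 40 N, if the wrist force passes 120 N, or if a joint passes its speed limit or range.

ROBOT

A 7-joint arm with a two-finger parallel gripper is mounted at the origin on a cart in front of the work surface, level with it; the furniture and walls round the work are solid. World frame = base frame: x ahead of the robot, y to its left, z up, the work surface at z = 0. Lengths are in m, angles in rad, forces in N, time in s.
With the tool pointing down it reaches from about 0.4 to 0.875 m from the base axis. Payload 19.3 kg.
Tool frame: the origin (TCP) lies on the mounting face of the last link; the fingertips stand 173 mm ahead of it and the grasp point (between the pads) lies 155 mm ahead of it (bot.grip_point_offset is the distance from the TCP to the grasp point, in m); z points along the fingers, y is the line along which they close (so a half turn about z gives the same grasp; the last joint's range is limited). The gripper opens to 85 mm and grips with 20 to 120 N. Pads are 22 mm wide; open, the fingers measure 114 mm over their backs; the gripper's body (76 mm by 85 mm) begins 54 mm behind the grasp point. The pads swing forward as they close: fully open they stand 13 mm farther back than shut.
Start: joints at [-1.314, 0.521, -0.036, 1.599, 0.021, 1.021, -0.113], TCP at [0.201, 0.592, 0.405] pointing down, gripper open.
Joint ranges: [-2.91, 2.91], [-0.3, 2.13], [-1.5, 1.42], [0.17, 2.43], [-1.26, 4.41], [0.16, 1.93], [-2.52, 2.52]. Speed limits (rad/s): [1.89, 1.89, 2.39, 2.39, 3.01, 3.01, 3.01].

INTERFACE

Orientations are given as [roll, pitch, yaw] about the fixed x, y, z axes, in that order (R = Rz(yaw) Ry(pitch) Rx(roll)).
In Python, from workcell import bot gives the robot as it stands.
- The arm moves only by the tool arm_command, never from a script. Its argument "deltas" is a list of rows, each a list of 3 entries, a list of its own where there are three numbers: the shift along the tool's x, y, z in cm, then the turn, a rotation vector about the tool's x, y, z in rad, then the finger opening in cm, from 0 to 8.54. In form: [[[tx, ty, tz], [rx, ry, rz], claw], ...]. A call has 1 to 20 rows; each row shifts and turns the commanded pose from where the row before left it, along the tool's axes as they then stand; what a row does not reach is not made up. A row lasts 1/10 s, in which the tool goes at most 50 mm and 8.59 degrees, less where a joint would pass 70% of its speed; a pose out of reach is approached as far as the arm can. A call with a gripper value outside its range is refused whole. The fingers move at their own pace and stop on an object; "newtons" is the grip in N (left out, the last holds). Time passes only in rows, so rows that do not move let the fingers close. It gives the time, the measured TCP pose, the force, the opening and the grip force at its end, in the units of the state.
- bot.observe(): the state, without advancing time (a new reading comes with each control period).
- bot.grab_frame(name): name is "scene" or "top" or "wrist"; returns a dict with "frame" (420x560x3 uint8, red, green, blue), "K" (3x3 intrinsics, pixels), "k1" (the pictures are not rectified: a ray, as slopes to the right and down, at radius r is drawn at 1 + k1 r^2 times it, then the intrinsics apply), "rvec" (rotation vector, rad) and "tvec" (3), from world to camera coordinates, as OpenCV has them; the wrist camera has in their place "T_tool_cam" (4x4, takes a point from camera to tool coordinates, whose origin is the TCP and whose axes are the flange's). Camera axes: x right, y down, z forward; pixel columns grow to the right and rows downward; lengths in m; the calibration is good to about 2 mm. A picture is of the moment at which its call begins: read the wrist's pose just before it. There is no depth.
- bot.job_done(): hands the job in; it is judged then, once.
Trained networks look in a picture, given as the dict that the camera call returned (one of the last four; its "shot" number tells which), for a name from the list of things; names that differ only in an ending like _2 or _b are one class to them, and where a whole thing is asked for, a point or a joint stands for the part that bears it (a point fixed in the world has none). Each returns a list of dicts, best first, with "p" (0 to 1); they miss things now and then, are a little off and sometimes report something else, mostly with a low value. They report only what shows in the picture. A call takes as long as a camera call. They do not tell look-alikes from the thing itself.
- bot.find_in(name, picture): "rect" ([left, top, width, height] in pixels, round what is visible of it).
- bot.mark_of(name, picture): "at" ([column, row] in pixels: a listed point, or the origin of a listed thing).
The state is a dict: "clock": time; "qpos": joint angles; "qd": joint speeds; "joint_efforts": joint torques, N m; "position": TCP position; "tool_rot": TCP orientation; "force": force on the tool from outside, world axes, zero at the start; "moment": the same for the moment, N m; "grip_width": finger opening in m; "finger_force": force on a finger pad.
Only numpy, scipy, OpenCV 4.12 (cv2) and the standard library are available. Lean on these libraries where they do the work, as an engineer would, in place of code of your own. Each camera call takes 0.05 s, during which the arm holds its last target. There are 200 camera calls.

## Working session

There is one attempt and no reset: what is moved stays moved. The work goes in short steps, Python scripts to look and compute and a tool call to move; the robot and the scene stay as the last step left them, time stands still between calls to the robot, and variables do not carry over. Pictures are saved under pics/ and viewed, at most 10 in all, crops included, and the job is handed in when it is done.

Besides the shell and the picture viewer there is one more tool, called after "Call:" in YAML: its name, and indented under it one key for each argument. arm_command: Moves the arm, as the interface text tells. Its arguments: {"type":"object","properties":{"deltas":{"type":"array","items":{"type":"array"}},"newtons":{"type":"number"}},"required":["deltas"]}

```bash
mkdir -p pics; ls; cat > h.py <<'E'
import numpy as np, cv2
from scipy.spatial.transform import Rotation as R
from workcell import bot
def cam(f, st=None):
    if "rvec" in f:
        Rm=cv2.Rodrigues(np.array(f["rvec"],float))[0]; t=np.array(f["tvec"],float).ravel()
        return Rm.T, -Rm.T@t
    st=st
    T=np.eye(4);T[:3,:3]=R.from_euler('xyz',st["tool_rot"]).as_matrix();T[:3,3]=st["position"]
    T=T@np.array(f["T_tool_cam"]); return T[:3,:3],T[:3,3]
def ray(f,px,st=None):
    K=np.array(f["K"]);u=cv2.undistortPoints(np.array([[px]],float),K,np.array([f["k1"],0,0,0,0.]))[0,0]
    C,o=cam(f,st); return o,C@np.array([u[0],u[1],1])
def atz(f,px,z,st=None):
    o,d=ray(f,px,st); return o+d*(z-o[2])/d[2]
def proj(f,P,st=None):
    C,o=cam(f,st); p=C.T@(np.array(P)-o); s=p[:2]/p[2]; s=s*(1+f["k1"]*(s@s)); K=np.array(f["K"]); return K[:2,:2]@s+K[:2,2]
def save(f,n): cv2.imwrite("pics/"+n,f["frame"][:,:,::-1])
E
python3 - <<'E'
from h import *
print(bot.observe())
Z=dict(plate_place=.04,knob_grip=.068,level_mid=.02,chunk_mid=.052,tub_floor=.004,pour_cup=0,masking_tape=0,plaster_block=0)
for n in("top","scene"):
    f=bot.grab_frame(n);save(f,n+"0.png")
    for k,z in Z.items():
        print(n,k,[(np.round(m["p"],2),np.round(m["at"]),np.round(atz(f,m["at"],z),3)) for m in bot.mark_of(k,f)[:3]])
E
```

```text
pics
{'clock': 0.0, 'qpos': array([-1.31419515,  0.52199814, -0.03631263,  1.59997206,  0.02123587,
        1.02108851, -0.11278025]), 'qd': array([ 1.66832367e-04, -1.51863345e-03, -5.75325562e-05,  2.61594713e-04,
        1.13061936e-03,  4.92703902e-04, -1.94209722e-04]), 'joint_efforts': array([ 1.16018135e-03, -9.27121854e+01,  1.98055409e+00, -3.69935453e+01,
        1.78141793e-02,  8.33725906e-03, -6.36246887e-05]), 'position': array([0.20062548, 0.59178893, 0.40414857]), 'tool_rot': array([-3.14051819e+00,  1.13647687e-04,  2.81480660e+00]), 'force': array([ 0.53620152, -0.60364624,  0.12897289]), 'moment': array([ 0.02545188,  0.04710849, -0.03937936]), 'finger_force': 0.0, 'grip_width': 0.0853795569769924}
top plate_place [(np.float64(0.71), array([396., 220.]), array([ 0.558, -0.315,  0.04 ]))]
top knob_grip [(np.float64(0.67), array([402., 260.]), array([ 0.431, -0.322,  0.068]))]
top level_mid [(np.float64(0.77), array([216., 265.]), array([0.413, 0.252, 0.02 ]))]
top chunk_mid [(np.float64(0.58), array([387., 218.]), array([ 0.564, -0.284,  0.052])), (np.float64(0.58),
[... 518 characters left out ...]
), array([376., 214.]), array([ 0.571, -0.325,  0.04 ]))]
scene knob_grip [(np.float64(0.67), array([378., 238.]), array([ 0.428, -0.322,  0.068])), (np.float64(0.48), array([319., 190.]), array([ 0.654, -0.093,  0.068]))]
scene level_mid []
scene chunk_mid [(np.float64(0.58), array([372., 211.]), array([ 0.572, -0.307,  0.052])), (np.float64(0.45), array([396., 194.]), array([ 0.672, -0.409,  0.052]))]
scene tub_floor [(np.float64(0.97), array([313., 241.]), array([ 0.444, -0.077,  0.004]))]
scene pour_cup []
scene masking_tape [(np.float64(0.7), array([160., 222.]), array([ 0.492,  0.545, -0.   ]))]
scene plaster_block [(np.float64(0.71), array([183., 238.]), array([0.424, 0.438, 0.   ]))]
```

```bash
python3 - <<'E'
import cv2
a=cv2.imread("pics/top0.png")
c=cv2.resize(a[150:310,100:500],None,fx=2,fy=2,interpolation=cv2.INTER_CUBIC)
b=cv2.imread("pics/scene0.png")
d=cv2.resize(b[150:280,120:520],None,fx=2,fy=2,interpolation=cv2.INTER_CUBIC)
cv2.imwrite("pics/v1.png",cv2.vconcat([c,d]))
E
```

```text
(no output)
```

View pics/v1.png

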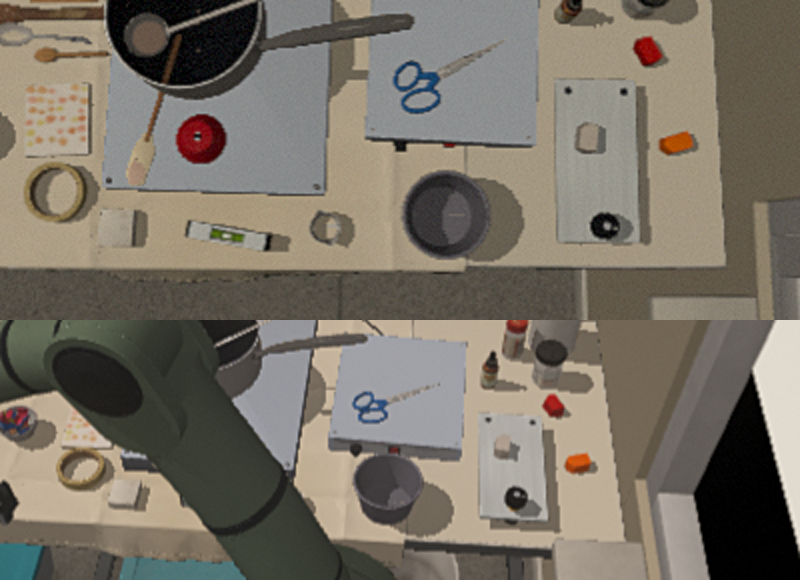

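The top view shows the plate at right with the pale chunk at about (397,218), the knob at (402,262), orange and red look-alikes to its right, the tub at (323,257) and the level at (214,268). The level's vial is green.

```bash
cat >> h.py <<'E'
def go(P,yaw=None,st=None,fro=None):
    """tool deltas (cm) from fro/state TCP to TCP target P, and rz to yaw (mod pi)"""
    st=st or bot.observe(); M=R.from_euler('xyz',st["tool_rot"])
    d=M.inv().apply(np.array(P)-(st["position"] if fro is None else fro))*100
    s="d_cm %s n5=%.1f"%(np.round(d,2),np.linalg.norm(d)/5)
    if yaw is not None:
        a=-(yaw-st["tool_rot"][2]); a=(a+np.pi/2)%np.pi-np.pi/2; s+=" rz=%.3f"%a
    print(s)
E
python3 - <<'E'
from h import *
st=bot.observe()
A=[.44,.25,.40];B=[.55,-.31,.36]
go(A);go(B,fro=np.array(A))
f=bot.grab_frame("wrist");print(f["T_tool_cam"],f["K"])
E
```

```text
d_cm [-33.64 -24.7    0.47] n5=8.3
d_cm [-28.4 -49.5   4. ] n5=11.4
[[-3.31683870e-04 -9.44831705e-01 -3.27556009e-01  8.37232714e-02]
 [ 9.99999768e-01 -5.08316700e-04  4.53632162e-04 -1.05671621e-03]
 [-5.95108239e-04 -3.27555783e-01  9.44831654e-01  2.96435246e-02]
 [ 0.00000000e+00  0.00000000e+00  0.00000000e+00  1.00000000e+00]] [[324.66913806   0.         278.43811868]
 [  0.         324.66913806 211.38200209]
 [  0.           0.           1.        ]]
```

Call:
arm_command:
  deltas:
    - [[-3.74,-2.74,0],[0,0,0],8.5]
    - [[-3.74,-2.74,0],[0,0,0],8.5]
    - [[-3.74,-2.74,0],[0,0,0],8.5]
    - [[-3.74,-2.74,0],[0,0,0],8.5]
    - [[-3.74,-2.74,0],[0,0,0],8.5]
    - [[-3.74,-2.74,0],[0,0,0],8.5]
    - [[-3.74,-2.74,0],[0,0,0],8.5]
    - [[-3.74,-2.74,0],[0,0,0],8.5]
    - [[-3.74,-2.74,0],[0,0,0],8.5]

```text
clock: 1.85
position: [0.4411, 0.2486, 0.405]
tool_rot: [3.141, 0.0, 2.815]
force: [0.2, 1.7, -0.6]
grip_width: 0.085
finger_force: 0.0
```

```bash
python3 - <<'E'
from h import *
st=bot.observe();f=bot.grab_frame("wrist");save(f,"w1.png")
print(st["position"],st["tool_rot"])
for k,z in dict(level_mid=.02,plaster_block=0,pour_cup=0,bubble=.035).items():
    try: print(k,[(round(m["p"],2),np.round(m["at"]),np.round(atz(f,m["at"],z,st),3)) for m in bot.mark_of(k,f)[:2]])
    except Exception as e: print(e)
for k in("level_mid","plaster_block","pour_cup"): print(k,bot.find_in(k,f)[:1])
go([.55,-.31,.36])
E
```

```text
[0.44105355 0.24857813 0.40497228] [3.14109715e+00 3.06667919e-04 2.81483121e+00]
level_mid [(0.87, array([275., 146.]), array([0.406, 0.256, 0.02 ]))]
plaster_block [(0.64, array([434., 104.]), array([0.421, 0.437, 0.   ])), (0.57, array([ 39., 256.]), array([ 0.443, -0.083,  0.   ]))]
pour_cup [(0.93, array([160., 196.]), array([0.42 , 0.104, 0.   ]))]
it knows: chunk_mid, knob_grip, level_mid, masking_tape, plaster_block, plate_place, pour_cup, red_funnel, scissors, tub_floor
level_mid [{'rect': [213.9, 123.5, 126.4, 49.5], 'p': 0.68}]
plaster_block [{'rect': [405.0, 68.6, 66.1, 68.7], 'p': 0.84}]
pour_cup [{'rect': [130.7, 181.4, 45.2, 42.4], 'p': 0.57}]
d_cm [-28.38 -49.67   4.45] n5=11.5
```

View pics/w1.png

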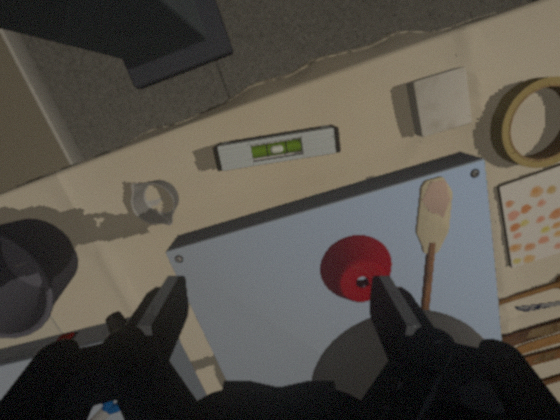

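The wrist view shows the level at about (277,148), with ends near (218,157) and (338,138). The plaster block, cup and hot plate are clear of it. Next, the chunk.

Call:
arm_command:
  deltas:
    - [[-2.37,-4.14,0.37],[0,0,0],8.5]
    - [[-2.37,-4.14,0.37],[0,0,0],8.5]
    - [[-2.37,-4.14,0.37],[0,0,0],8.5]
    - [[-2.37,-4.14,0.37],[0,0,0],8.5]
    - [[-2.37,-4.14,0.37],[0,0,0],8.5]
    - [[-2.37,-4.14,0.37],[0,0,0],8.5]
    - [[-2.37,-4.14,0.37],[0,0,0],8.5]
    - [[-2.37,-4.14,0.37],[0,0,0],8.5]
    - [[-2.37,-4.14,0.37],[0,0,0],8.5]
    - [[-2.37,-4.14,0.37],[0,0,0],8.5]
    - [[-2.37,-4.14,0.37],[0,0,0],8.5]
    - [[-2.37,-4.14,0.37],[0,0,0],8.5]
    - [[0,0,0],[0,0,0],8.5]

```text
clock: 3.5
position: [0.5498, -0.3163, 0.3594]
tool_rot: [-3.139, -0.0, 2.81]
force: [-1.2, 1.7, -0.3]
grip_width: 0.0851
finger_force: 0.0
```

```bash
python3 - <<'E'
from h import *
st=bot.observe();f=bot.grab_frame("wrist");save(f,"w2.png")
print(st["position"],st["tool_rot"])
for k,z in dict(chunk_mid=.052,plate_place=.04,knob_grip=.068,tub_floor=.004).items():
    print(k,[(round(m["p"],2),np.round(m["at"]),np.round(atz(f,m["at"],z,st),3)) for m in bot.mark_of(k,f)[:3]], [(round(m["p"],2),m["rect"]) for m in bot.find_in(k,f)[:3]])
E
```

```text
[ 0.54983576 -0.31632143  0.35940857] [-3.13897363e+00 -3.22999113e-05  2.81035702e+00]
chunk_mid [(0.93, array([241., 337.]), array([ 0.681, -0.405,  0.052])), (0.76, array([156., 235.]), array([ 0.546, -0.438,  0.052])), (0.72, array([294., 207.]), array([ 0.562, -0.308,  0.052]))] [(0.93, [274.6, 178.1, 40.0, 59.8]), (0.7, [129.2, 213.8, 50.1, 50.0]), (0.55, [220.0, 317.3, 38.8, 45.6])]
plate_place [(0.67, array([274., 206.]), array([ 0.559, -0.326,  0.04 ]))] [(0.92, [140.6, 2.0, 227.1, 305.0])]
knob_grip [(0.84, array([216.,  50.]), array([ 0.423, -0.323,  0.068]))] [(0.74, [186.3, 17.3, 61.1, 69.7])]
tub_floor [] [(0.67, [440.9, 1.3, 119.1, 58.8])]
```

View pics/w2.png

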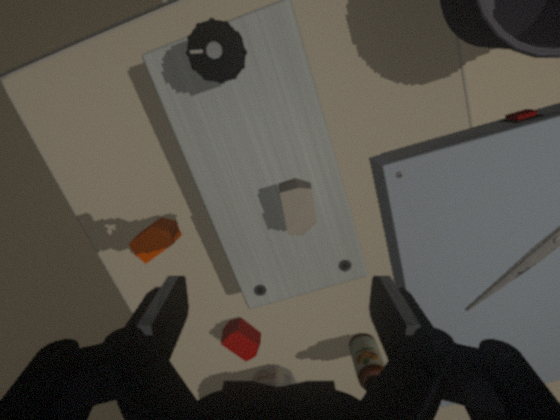

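The wrist view shows the chunk's top face at about x 281–317, y 190–235, its long axis close to the image vertical. The plate edges run (145,58)→(248,307) and (292,3)→(366,270). The knob is at (216,50) with its white mark on the left, and the orange and red look-alikes lie off the plate.

```bash
python3 - <<'E'
from h import *
st=bot.observe();f=bot.grab_frame("wrist")
g=lambda p,z:atz(f,p,z,st)
def yaw(a,b,z):
    d=g(b,z)-g(a,z);return np.arctan2(d[1],d[0]), np.linalg.norm(d)
hsv=cv2.cvtColor(f["frame"],cv2.COLOR_RGB2HSV);sub=f["frame"][170:245,265:330].astype(int)
m=((sub[:,:,0]-sub[:,:,2]>12)&(sub.sum(2)>300)).astype(np.uint8)
cs=cv2.findContours(m,cv2.RETR_EXTERNAL,cv2.CHAIN_APPROX_NONE)[0];c=max(cs,key=cv2.contourArea)+[265,170]
print(cv2.contourArea(c))
W=np.array([g(p[0],.064)[:2] for p in c.astype(float)])
r=cv2.minAreaRect((W*1e3).astype(np.float32));print(r)
print("edges",yaw((281,193),(284,227),.064),yaw((311,190),(316,213),.064))
print("plate",yaw((145,58),(248,307),.04),yaw((292,3),(366,270),.04))
print("corners",[np.round(g(p,.04),3) for p in((145,58),(292,3),(248,307),(366,270))])
E
```

```text
817.5
((563.8468017578125, -303.2984924316406), (26.90744400024414, 41.9886589050293), 79.8835220336914)
edges (np.float64(-0.23850800302481417), np.float64(0.03136192843720231)) (np.float64(-0.08755121669012503), np.float64(0.02136488820758513))
plate (np.float64(-0.014464061276497719), np.float64(0.2529819730281037)) (np.float64(-0.0053222125519382605), np.float64(0.2484542851838407))
corners [array([ 0.405, -0.378,  0.04 ]), array([ 0.406, -0.252,  0.04 ]), array([ 0.658, -0.382,  0.04 ]), array([ 0.655, -0.253,  0.04 ])]
```

Call:
arm_command:
  deltas:
    - [[0,0,0],[0,0,-0.078],6.5]
    - [[0,0,0],[0,0,-0.077],6.5]
    - [[-0.6,0.7,1.8],[0,0,0],6.5]
    - [[-0.6,0.75,2.5],[0,0,0],6.5]
    - [[0,0,2.5],[0,0,0],6.5]
    - [[0,0,2.5],[0,0,0],6.5]
    - [[0,0,2.5],[0,0,0],6.5]
    - [[0,0,1.3],[0,0,0],6.5]
    - [[0,0,0.8],[0,0,0],6.5]
    - [[0,0,0.4],[0,0,0],6.5]
    - [[0,0,0],[0,0,0],6.5]
    - [[0,0,0],[0,0,0],6.5]

```text
clock: 5.2
position: [0.5647, -0.2994, 0.2182]
tool_rot: [-3.141, 0.001, 2.97]
force: [0.6, -0.5, -0.1]
grip_width: 0.0653
finger_force: 0.0
```

```bash
python3 - <<'E'
from h import *
st=bot.observe();f=bot.grab_frame("wrist");save(f,"w3.png")
print(st["position"],st["tool_rot"])
E
```

```text
[ 0.56466574 -0.29943348  0.21817743] [-3.14125861e+00  1.15324688e-03  2.96968289e+00]
```

View pics/w3.png

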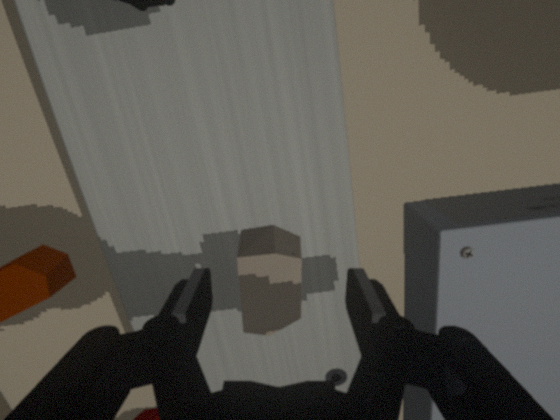

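The chunk (x 238–301) stands between the fingers, 3–4 mm left of their middle. I'll shift over and close.

Call:
arm_command:
  deltas:
    - [[0,-0.35,0.1],[0,0,0],6.5]
    - [[0,0,0],[0,0,0],2.0]
    - [[0,0,0],[0,0,0],2.0]
    - [[0,0,0],[0,0,0],2.0]
    - [[0,0,0],[0,0,0],2.0]
    - [[0,0,0],[0,0,0],2.0]
    - [[0,0,0],[0,0,0],2.0]
  newtons: 40

```text
clock: 5.95
position: [0.5638, -0.3028, 0.2167]
tool_rot: [-3.141, 0.0, 2.97]
force: [-1.0, 0.5, 5.4]
grip_width: 0.0272
finger_force: 39.6
```

Call:
arm_command:
  deltas:
    - [[0,0,-2.0],[0,0,0],2.0]
    - [[0,0,-4],[0,0,0],2.0]
    - [[0,0,-4],[0,0,0],2.0]
    - [[2.28,2.88,-3],[0,0,0],2.0]
    - [[2.28,2.88,0],[0,0,0],2.0]
    - [[2.28,2.88,0],[0,0,0],2.0]
    - [[2.28,2.88,0],[0,0,0],2.0]
    - [[2.28,2.88,0],[0,0,0],2.0]
    - [[2.28,2.88,0],[0,0,0],2.0]
    - [[2.28,2.87,0],[0,0,0],2.0]
    - [[0,0,0],[0,0,0],2.0]
    - [[0,0,0],[0,0,0],2.0]

```text
clock: 7.15
position: [0.441, -0.0764, 0.3466]
tool_rot: [3.141, 0.001, 2.971]
force: [0.3, -0.2, -0.6]
grip_width: 0.0271
finger_force: 39.5
```

```bash
python3 - <<'E'
from h import *
st=bot.observe();f=bot.grab_frame("wrist");save(f,"w4.png")
print(st["position"],st["tool_rot"],st["grip_width"])
print(bot.find_in("tub_floor",f)[:2])
g=bot.grab_frame("top")
print([(m["p"],atz(g,m["at"],.004)) for m in bot.mark_of("tub_floor",g)[:1]],bot.find_in("tub_floor",g)[:1])
E
```

```text
[ 0.44104737 -0.07640217  0.34663854] [3.14141315e+00 6.92952758e-04 2.97126863e+00] 0.027106897004154237
[{'rect': [191.1, 124.0, 174.9, 148.9], 'p': 0.62}]
[(0.63, array([ 0.43906867, -0.07443248,  0.004     ]))] [{'rect': [301.7, 238.1, 13.9, 39.5], 'p': 0.84}]
```

View pics/w4.png

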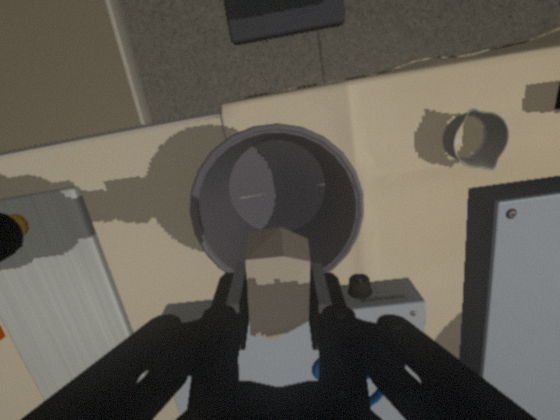

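The tub (rim about x 191–363) is under the held chunk as measured. Lower and release.

Call:
arm_command:
  deltas:
    - [[0,0,3],[0,0,0],2.0]
    - [[0,0,4],[0,0,0],2.0]
    - [[0,0,3],[0,0,0],2.0]
    - [[0,0,1.7],[0,0,0],2.0]
    - [[0,0,0],[0,0,0],4.8]
    - [[0,0,0],[0,0,0],4.8]
    - [[0,0,0],[0,0,0],4.8]
    - [[0,0,-1],[0,0,0],4.8]
    - [[0,0,-4],[0,0,0],4.8]
    - [[0,0,-4],[0,0,0],4.8]
    - [[0,0,-3],[0,0,0],4.8]

```text
clock: 8.5
position: [0.4408, -0.0771, 0.3529]
tool_rot: [3.141, 0.003, 2.969]
force: [-0.1, 0.9, -0.1]
grip_width: 0.0481
finger_force: 0.0
```

```bash
python3 - <<'E'
from h import *
st=bot.observe();f=bot.grab_frame("wrist");save(f,"w5.png")
print([(round(m["p"],2),np.round(m["at"]),np.round(atz(f,m["at"],.016,st),3)) for m in bot.mark_of("chunk_mid",f)[:2]])
print(st["position"],st["tool_rot"],st["grip_width"])
# level geometry from w1 frame: reuse calib, pose of that time
st1=dict(position=[0.44105355,0.24857813,0.40497228],tool_rot=[3.14109715,3.0667919e-4,2.81483121])
g=lambda p:atz(f,p,.04,st1)
im=cv2.imread("pics/w1.png")
hsv=cv2.cvtColor(im,cv2.COLOR_BGR2HSV)
m=cv2.inRange(hsv,(35,100,40),(75,255,255));ys,xs=np.nonzero(m[120:180,200:350]);print(len(xs))
P=np.array([g((x+200.,y+120.))[:2] for x,y in zip(xs,ys)])
r=cv2.minAreaRect((P*1e3).astype(np.float32));print("vial",r)
# body: bright + caps
a=g((219,157));b=g((338,139));print("ends",a,b,(a+b)/2,np.arctan2(*(b-a)[1::-1]))
E
```

```text
[(0.73, array([276., 185.]), array([ 0.437, -0.079,  0.016]))]
[ 0.44083825 -0.07705213  0.3528656 ] [3.14107453e+00 2.84202305e-03 2.96946184e+00] 0.048125540905712624
413
vial ((405.7084655761719, 257.15093994140625), (50.23387908935547, 11.114957809448242), 79.98259735107422)
ends [0.39539454 0.19825988 0.04      ] [0.41726297 0.3197494  0.04      ] [0.40632876 0.25900464 0.04      ] 1.3927008426386185
```

Chunk is in the tub. Off to the level.

Call:
arm_command:
  deltas:
    - [[1.32,4.63,0],[0,0,0],6]
    - [[1.32,4.63,0],[0,0,0],6]
    - [[1.32,4.63,0],[0,0,0],6]
    - [[1.32,4.63,0],[0,0,0],6]
    - [[1.32,4.63,0],[0,0,0],6]
    - [[1.32,4.63,0],[0,0,0],6]
    - [[1.32,4.63,0],[0,0,0],6]
    - [[0,0,0.5],[0,0,0.143],6]
    - [[0,0,0.5],[0,0,0.143],6]
    - [[0,0,0.5],[0,0,0.143],6]
    - [[0,0,0.5],[0,0,0.143],6]
    - [[0,0,0.5],[0,0,0.143],6]
    - [[0,0,0.5],[0,0,0.143],6]
    - [[0,0,0.5],[0,0,0.143],6]
    - [[0,0,0.5],[0,0,0.143],6]
    - [[0,0,0.5],[0,0,0.143],6]
    - [[0,0,0.5],[0,0,0.143],6]
    - [[0,0,0],[0,0,0.143],6]
    - [[0,0,0],[0,0,0],6]

```text
clock: 10.5
position: [0.4052, 0.2584, 0.2998]
tool_rot: [3.142, -0.0, 1.394]
force: [-0.5, -0.7, -0.1]
grip_width: 0.0602
finger_force: 0.0
```

```bash
python3 - <<'E'
from h import *
st=bot.observe();f=bot.grab_frame("wrist");save(f,"w6.png")
print(st["position"],st["tool_rot"],st["qpos"])
print([(round(m["p"],2),np.round(m["at"]),np.round(atz(f,m["at"],.02,st),3)) for m in bot.mark_of("level_mid",f)[:2]])
hsv=cv2.cvtColor(f["frame"],cv2.COLOR_RGB2HSV)
m=cv2.inRange(hsv,(35,100,40),(75,255,255));ys,xs=np.nonzero(m);print(len(xs))
P=np.array([atz(f,(float(x),float(y)),.04,st)[:2] for x,y in zip(xs,ys)])
print("vial",cv2.minAreaRect((P*1e3).astype(np.float32)))
E
```

```text
[0.40518157 0.25835405 0.29980287] [ 3.14153755e+00 -3.10663509e-04  1.39436530e+00] [-1.02190733  0.49586518  0.43753246  2.0834767  -0.34878256  0.63153912
 -0.52258059]
[(0.75, array([278., 208.]), array([0.405, 0.258, 0.02 ]))]
709
vial ((406.8210754394531, 257.3681335449219), (49.795074462890625, 10.668846130371094), 80.36653900146484)
```

View pics/w6.png

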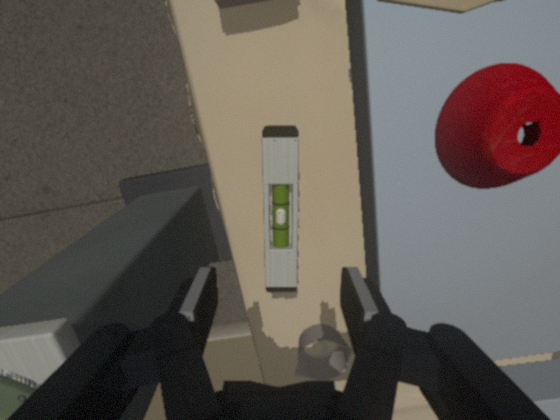

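The level stands centred between the fingers, vial at (281,216), and the hot-plate edge is about 60 mm away. Descend and grip.

Call:
arm_command:
  deltas:
    - [[0,0.1,3],[0,0,-0.008],5]
    - [[0,0,3.5],[0,0,0],5]
    - [[0,0,3],[0,0,0],5]
    - [[0,0,1.6],[0,0,0],5]
    - [[0,0,0.6],[0,0,0],5]
    - [[0,0,0],[0,0,0],5]
    - [[0,0,0],[0,0,0],2]
    - [[0,0,0],[0,0,0],2]
    - [[0,0,0],[0,0,0],2]
    - [[0,0,0],[0,0,0],2]
    - [[0,0,0],[0,0,0],2]
  newtons: 40

```text
clock: 11.7
position: [0.4066, 0.2583, 0.1834]
tool_rot: [3.141, -0.001, 1.405]
force: [-0.9, -0.2, 7.0]
grip_width: 0.0257
finger_force: 39.5
```

Call:
arm_command:
  deltas:
    - [[0,0,-2],[0,0,0],2]
    - [[0,0,-4],[0,0,0],2]
    - [[0,0,-4.5],[0,0,0],2]
    - [[0,0,-4],[0,0,0],2]
    - [[-2.0,0.9,-1],[0,0,0],2]
    - [[-4.18,1.9,0],[0,0,0],2]
    - [[-4.18,1.9,0],[0,0,0],2]
    - [[-4.18,1.9,0],[0,0,0],2]
    - [[-4.18,1.9,0],[0,0,0],2]
    - [[-4.18,1.9,0],[0,0,0],2]
    - [[-4.18,1.9,0],[0,0,0],2]
    - [[-4.18,1.9,0],[0,0,0],2]
    - [[-4.18,1.9,0],[0,0,0],2]
    - [[-4.18,1.9,0],[0,0,0],2]
    - [[-4.18,1.9,0],[0,0,0],2]
    - [[-4.18,1.9,0],[0,0,0],2]
    - [[-4.18,1.9,0],[0,0,0],2]
    - [[-2.1,0.92,0],[0,0,0],2]
  newtons: 60

```text
clock: 13.5
position: [0.5591, -0.3215, 0.3381]
tool_rot: [3.141, 0.002, 1.403]
force: [0.6, 0.0, -2.8]
grip_width: 0.0252
finger_force: 60.6
```

Call:
arm_command:
  deltas:
    - [[0,0,0],[0,0,0.142],2]
    - [[0,0,0],[0,0,0.142],2]
    - [[0,0,0],[0,0,0.142],2]
    - [[0,0,0],[0,0,0.142],2]
    - [[0,0,0],[0,0,0.142],2]
    - [[0,0,0],[0,0,0.142],2]
    - [[0,0,0],[0,0,0.142],2]
    - [[0,0,0],[0,0,0.142],2]
    - [[0,0,0],[0,0,0.142],2]
    - [[0,0,0],[0,0,0.142],2]
    - [[0,0,0],[0,0,0],2]
    - [[0,0,0],[0,0,0],2]

```text
clock: 14.7
position: [0.5596, -0.3174, 0.3376]
tool_rot: [-3.142, -0.0, -0.01]
force: [0.3, -0.3, -3.0]
grip_width: 0.025
finger_force: 60.5
```

```bash
python3 - <<'E'
from h import *
st=bot.observe();f=bot.grab_frame("wrist");save(f,"w7.png");g=bot.grab_frame("top");h=bot.grab_frame("scene")
print(st["position"],st["tool_rot"],st["qpos"])
for n,F,s in(("w",f,st),("t",g,None),("s",h,None)):
  for k,z in(("plate_place",.039),("knob_grip",.066),("level_mid",.18)):
    print(n,k,[(round(m["p"],2),np.round(m["at"]),np.round(atz(F,m["at"],z,s),3)) for m in bot.mark_of(k,F)[:1]])
E
```

```text
[ 0.55958828 -0.31741294  0.33761431] [-3.14156377e+00 -1.06850337e-04 -1.02386642e-02] [-0.07499569  0.79226861  0.83760579  1.63870888 -0.66971832  1.02036668
 -0.60121016]
w plate_place []
w knob_grip []
w level_mid [(0.56, array([276., 286.]), array([ 0.564, -0.317,  0.18 ]))]
t plate_place [(0.66, array([395., 222.]), array([ 0.55 , -0.313,  0.039]))]
t knob_grip []
t level_mid [(0.18, array([396., 219.]), array([ 0.543, -0.273,  0.18 ]))]
s plate_place [(0.84, array([377., 218.]), array([ 0.548, -0.328,  0.039]))]
s knob_grip [(0.62, array([312., 240.]), array([ 0.4  , -0.072,  0.066]))]
s level_mid [(0.48, array([377., 193.]), array([ 0.556, -0.309,  0.18 ]))]
```

View pics/w7.png

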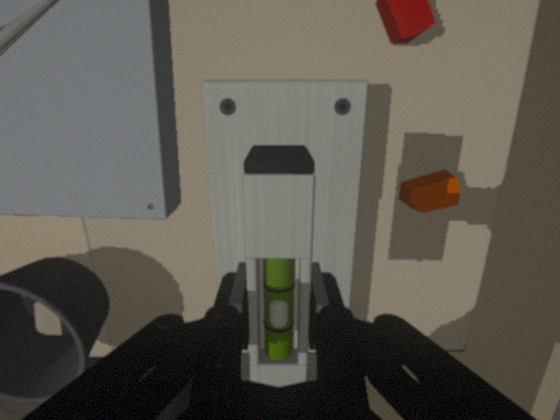

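The held level is aligned with the plate. The plate's far corners are at (204,82) and (366,82), with side edges down to about (215,270) and (352,300).

```bash
python3 - <<'E'
from h import *
st=bot.observe();f=bot.grab_frame("wrist")
for p in((204,82),(366,82),(215,270),(352,300),(228,107),(342,107)): print(p,np.round(atz(f,p,.04,st),4))
E
```

```text
(204, 82) [ 0.6582 -0.263   0.04  ]
(366, 82) [ 0.6563 -0.3879  0.04  ]
(215, 270) [ 0.4948 -0.2587  0.04  ]
(352, 300) [ 0.46   -0.3885  0.04  ]
(228, 107) [ 0.6394 -0.2804  0.04  ]
(342, 107) [ 0.638  -0.3702  0.04  ]
```

Call:
arm_command:
  deltas:
    - [[-0.16,0.36,2],[0,0,0],2]
    - [[0,0,3.5],[0,0,0],2]
    - [[0,0,3],[0,0,0],2]
    - [[0,0,1.5],[0,0,0],2]
    - [[0,0,0.9],[0,0,0],2]
    - [[0,0,0.2],[0,0,0],2]
    - [[0,0,0.1],[0,0,0],2]
    - [[0,0,0],[0,0,0],2]
    - [[0,0,0],[0,0,0],2]

```text
clock: 16.25
position: [0.5581, -0.3214, 0.2261]
tool_rot: [3.141, -0.001, -0.015]
force: [0.1, -0.1, -2.4]
grip_width: 0.0253
finger_force: 60.5
```

Call:
arm_command:
  deltas:
    - [[0,0,0.1],[0,0,0],2]
    - [[0,0,0.1],[0,0,0],2]
    - [[0,0,0],[0,0,0],2]
    - [[0,0,0],[0,0,0],2]

```text
clock: 16.65
position: [0.5579, -0.3214, 0.2234]
tool_rot: [3.142, -0.0, -0.015]
force: [-0.2, -0.6, -1.1]
grip_width: 0.0251
finger_force: 60.8
```

Nearly in contact. A touch more, release, then retreat.

Call:
arm_command:
  deltas:
    - [[0,0,0.07],[0,0,0],2]
    - [[0,0,0],[0,0,0],2]
    - [[0,0,0],[0,0,0],4]
    - [[0,0,0],[0,0,0],5]
    - [[0,0,0],[0,0,0],5]
    - [[0,0,0],[0,0,0],5]
    - [[0,0,-2],[0,0,0],5]
    - [[0,0,-4],[0,0,0],5]
    - [[-2,0,-4],[0,0,0],5]
    - [[-4,0,0],[0,0,0],6]
    - [[-4,0,0],[0,0,0],6]
    - [[-3.3,0,0],[0,0,0],6]
    - [[0,0,0],[0,0,0],6]
    - [[0,0,0],[0,0,0],6]
    - [[0,0,0],[0,0,0],6]
    - [[0,0,0],[0,0,0],6]

```text
clock: 18.25
position: [0.4256, -0.3192, 0.3224]
tool_rot: [3.141, 0.0, -0.014]
force: [0.0, -0.3, 0.1]
grip_width: 0.0601
finger_force: 0.0
```

```bash
python3 - <<'E'
from h import *
st=bot.observe();f=bot.grab_frame("wrist");save(f,"w8.png")
print(st["position"],st["tool_rot"],st["qpos"],st["clock"])
for k,z in(("plate_place",.039),("knob_grip",.066),("level_mid",.06)):
    print(k,[(round(m["p"],2),np.round(m["at"]),np.round(atz(f,m["at"],z,st),3)) for m in bot.mark_of(k,f)[:1]],[m["rect"] for m in bot.find_in(k,f)[:1]])
E
```

```text
[ 0.4256139  -0.31922251  0.32243713] [ 3.14131036e+00  1.30698399e-04 -1.42913895e-02] [-0.04909559  0.65458769  0.84989828  1.95068262 -0.66098648  0.83990385
 -0.42099543] 18.25
plate_place [(0.34, array([  2., 192.]), array([ 0.443, -0.092,  0.039]))] [[184.3, 0.0, 193.1, 237.4]]
knob_grip [(0.84, array([281., 225.]), array([ 0.421, -0.322,  0.066]))] [[254.2, 193.0, 56.1, 63.6]]
level_mid [(0.85, array([278.,  19.]), array([ 0.559, -0.322,  0.06 ]))] [[256.1, 0.0, 47.8, 130.0]]
```

View pics/w8.png

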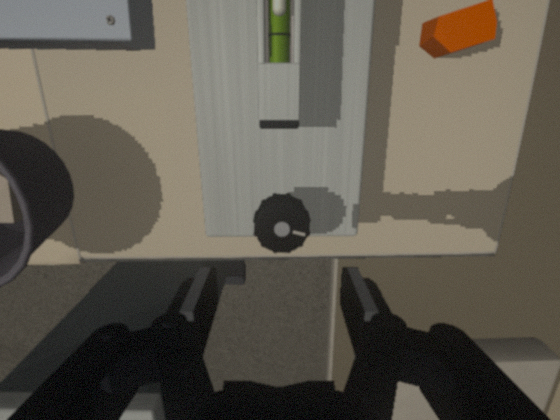

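The knob is at (281,222). The level stands along the plate, and its vial is cut off at the top edge with the bubble towards the feet end. I'll shift 7 cm to see the whole vial.

Call:
arm_command:
  deltas:
    - [[3.5,0,0],[0,0,0],6]
    - [[3.5,0,0],[0,0,0],6]
    - [[0,0,0],[0,0,0],6]
    - [[0,0,0],[0,0,0],6]

```text
clock: 19.0
position: [0.495, -0.3203, 0.3223]
tool_rot: [3.141, 0.001, -0.015]
force: [-0.5, -0.1, 0.1]
grip_width: 0.0597
finger_force: 0.0
```

```bash
cat >> h.py <<'E'
def bub(n):
    st=bot.observe();f=bot.grab_frame("wrist");save(f,n)
    hsv=cv2.cvtColor(f["frame"],cv2.COLOR_RGB2HSV)
    m=cv2.inRange(hsv,(35,100,40),(75,255,255));ys,xs=np.nonzero(m)
    cx=int(np.median(xs)); col=f["frame"][ys.min()-6:ys.max()+7,cx-2:cx+3].astype(int).mean(1)
    print(st["position"],st["tool_rot"],"col",cx)
    for i,c in enumerate(col):
        r=ys.min()-6+i; print(r,round(atz(f,(cx,float(r)),.078,st)[0]*1e3,1),c.astype(int),end=" | ")
    x0,y0=cx-40,max(ys.min()-90,0)
    cv2.imwrite("pics/c_"+n,cv2.resize(f["frame"][y0:y0+200,x0:x0+80,::-1],None,fx=3,fy=3))
E
python3 -c "
from h import *
bub('b1.png')"
```

```text
[ 0.49500307 -0.32029614  0.32225849] [ 3.14135398e+00  7.61823512e-04 -1.45940157e-02] col 278
87 587.0 [129 130 122] | 88 586.4 [130 130 123] | 89 585.8 [129 129 121] | 90 585.3 [127 127 119] | 91 584.7 [113 114 105] | 92 584.1 [ 94 100  80] | 93 583.5 [81 97 52] | 94 582.9 [79 99 38] | 95 582.3 [ 81 103  39] | 96 581.7 [ 80 102  37] | 97 581.1 [79 99 33] | 98 580.5 [ 81 101  37] | 99 579.9 [ 81 102  39] | 100 579.3 [ 80 102  37] | 101 578.8 [ 83 102  40] | 102 578.2 [ 81 102  38] | 103 577.6 [ 82 102  39] | 104 577.0 [ 81 101  37] | 105 576.4 [ 82 103  40] | 106 575.7 [ 81 103  37] | 107 575.1 [ 80 101  37] | 108 574.5 [ 81 101  38] | 109 573.9 [ 80 102  38] | 110 573.3 [ 82 102  40] | 111 572.7 [ 80 100  34] | 112 572.1 [ 81 102  39] | 113 571.5 [ 84 101  44] | 114 570.9 [ 99 109  74] | 115 570.3 [118 121  99] | 116 569.7 [133 130 115] | 117 569.1 [143 142 125] | 118 568.4 [147 147 130] | 119 567.8 [148 150 134] | 120 567.2 [150 150 136] | 121 566.6 [148 149 135] | 122 566.0 [148 150 135] | 123 565.3 [147 149 135] | 124 564.7 [149 150 135] | 125 564.1 [148 149 136] | 126 563.5 [1
[... 628 characters left out ...]
47.5 [55 67 35] | 152 546.8 [72 91 35] | 153 546.2 [78 99 34] | 154 545.5 [ 78 100  36] | 155 544.8 [ 77 100  33] | 156 544.2 [77 98 34] | 157 543.5 [77 99 31] | 158 542.9 [ 78 100  35] | 159 542.2 [ 80 102  38] | 160 541.5 [79 98 36] | 161 540.9 [ 77 100  35] | 162 540.2 [80 99 36] | 163 539.5 [78 99 36] | 164 538.9 [78 99 33] | 165 538.2 [78 99 36] | 166 537.5 [ 79 100  36] | 167 536.8 [78 99 38] | 168 536.2 [77 98 34] | 169 535.5 [78 99 34] | 170 534.8 [ 79 100  36] | 171 534.1 [ 79 100  35] | 172 533.4 [ 79 100  38] | 173 532.8 [79 97 41] | 174 532.1 [82 93 61] | 175 531.4 [95 98 85] | 176 530.7 [116 117 108] | 177 530.0 [127 129 120] | 178 529.3 [128 128 121] | 179 528.6 [130 130 123] |
```

The bubble centre is 6.3 mm off towards the feet end, so the tilt is 7.9 mrad. That needs about 1.33 rad clockwise. Gripping the knob.

Call:
arm_command:
  deltas:
    - [[-3.5,0.1,0],[0,0,0],6]
    - [[-3.6,0.12,1],[0,0,0],6]
    - [[0,0,3],[0,0,0],6]
    - [[0,0,3],[0,0,0],6]
    - [[0,0,2],[0,0,0],6]
    - [[0,0,1],[0,0,0],6]
    - [[0,0,0.1],[0,0,0],6]
    - [[0,0,0],[0,0,0],6]
    - [[0,0,0],[0,0,0],3]
    - [[0,0,0],[0,0,0],3]
    - [[0,0,0],[0,0,0],3]
    - [[0,0,0],[0,0,0],3]
    - [[0,0,0],[0,0,0],3]
  newtons: 40

```text
clock: 20.35
position: [0.424, -0.3215, 0.2226]
tool_rot: [3.142, -0.001, -0.015]
force: [-2.7, 3.7, 11.8]
grip_width: 0.0393
finger_force: 38.7
```

Call:
arm_command:
  deltas:
    - [[0,0,0],[0,0,0.07],3]
    - [[0,0,0],[0,0,0.126],3]
    - [[0,0,0],[0,0,0.126],3]
    - [[0,0,0],[0,0,0.126],3]
    - [[0,0,0],[0,0,0.126],3]
    - [[0,0,0],[0,0,0.126],3]
    - [[0,0,0],[0,0,0.126],3]
    - [[0,0,0],[0,0,0.126],3]
    - [[0,0,0],[0,0,0.126],3]
    - [[0,0,0],[0,0,0.126],3]
    - [[0,0,0],[0,0,0.126],3]
    - [[0,0,0],[0,0,0],3]
    - [[0,0,0],[0,0,0],3]

```text
clock: 21.65
position: [0.4239, -0.3216, 0.2226]
tool_rot: [-3.141, -0.001, -1.345]
force: [-2.2, 1.9, 11.0]
grip_width: 0.0386
finger_force: 40.0
```

Turned. Release, rise, turn back and look.

Call:
arm_command:
  deltas:
    - [[0,0,0],[0,0,0],6]
    - [[0,0,0],[0,0,0],6]
    - [[0,0,0],[0,0,0],6]
    - [[0,0,-3],[0,0,0],6]
    - [[0,0,-4],[0,0,0],6]
    - [[0,0,-3],[0,0,-0.133],6]
    - [[0,0,0],[0,0,-0.133],6]
    - [[0,0,0],[0,0,-0.133],6]
    - [[0,0,0],[0,0,-0.133],6]
    - [[0,0,0],[0,0,-0.133],6]
    - [[0,0,0],[0,0,-0.133],6]
    - [[0,0,0],[0,0,-0.133],6]
    - [[0,0,0],[0,0,-0.133],6]
    - [[0,0,0],[0,0,-0.133],6]
    - [[0,0,0],[0,0,-0.133],6]
    - [[3.5,0,0],[0,0,0],6]
    - [[3.5,0,0],[0,0,0],6]
    - [[0,0,0],[0,0,0],6]
    - [[0,0,0],[0,0,0],6]

```text
clock: 23.55
position: [0.4939, -0.3225, 0.3213]
tool_rot: [3.141, 0.001, -0.015]
force: [0.6, -1.2, -0.9]
grip_width: 0.0597
finger_force: 0.0
```

```bash
python3 - <<'E'
import io,contextlib,re
from h import *
b=io.StringIO()
with contextlib.redirect_stdout(b): bub('b2.png')
t=b.getvalue();print(t.split("\n")[0])
for r,x,R_,G,B in re.findall(r"(\d+) ([\d.]+) \[\s*(\d+)\s+(\d+)\s+(\d+)\]",t): print(x,B,end="; ")
E
```

```text
[ 0.49388599 -0.32248837  0.32133117] [ 3.14139384e+00  7.23909616e-04 -1.47201145e-02] col 275
587.1 122; 586.5 124; 585.9 122; 585.3 111; 584.7 93; 584.2 69; 583.6 44; 583.0 40; 582.4 37; 581.8 40; 581.2 39; 580.6 38; 580.0 37; 579.5 39; 578.9 38; 578.3 37; 577.7 37; 577.1 36; 576.5 36; 575.9 36; 575.3 36; 574.7 38; 574.1 35; 573.5 35; 572.9 38; 572.3 36; 571.7 36; 571.1 37; 570.5 39; 569.8 35; 569.2 37; 568.6 39; 568.0 33; 567.4 35; 566.8 38; 566.2 37; 565.6 43; 564.9 70; 564.3 96; 563.7 112; 563.1 122; 562.5 127; 561.8 131; 561.2 133; 560.6 134; 560.0 132; 559.3 133; 558.7 134; 558.1 134; 557.4 132; 556.8 134; 556.2 132; 555.5 132; 554.9 133; 554.3 127; 553.6 120; 553.0 115; 552.4 101; 551.7 79; 551.1 53; 550.4 39; 549.8 33; 549.1 35; 548.5 41; 547.8 35; 547.2 35; 546.5 36; 545.9 36; 545.2 36; 544.6 38; 543.9 35; 543.3 37; 542.6 36; 541.9 36; 541.3 35; 540.6 34; 540.0 35; 539.3 33; 538.6 33; 538.0 38; 537.3 33; 536.6 37; 535.9 35; 535.3 35; 534.6 37; 533.9 37; 533.2 36; 532.6 49; 531.9 77; 531.2 102; 530.5 117; 529.8 121; 529.1 122; 528.5 123;
```

View pics/b2.png

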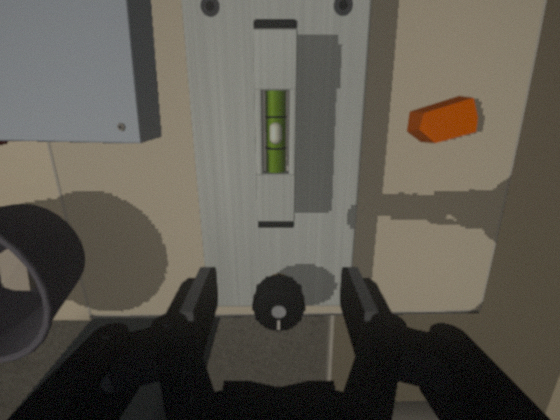

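The bubble is centred (window middle 558.2 mm, bubble middle 558.2 mm). I'll press with closed fingertips on the solid top on the knob side of the window.

```bash
python3 - <<'E'
from h import *
st=bot.observe();f=bot.grab_frame("wrist")
print(atz(f,(275,200),.08,st),atz(f,(275,131),.08,st))
go([.518,-.3225,.257])
E
```

```text
[ 0.51291092 -0.32180958  0.08      ] [ 0.55886938 -0.32270248  0.08      ]
d_cm [ 2.5  -0.07  6.46] n5=1.4
```

Call:
arm_command:
  deltas:
    - [[1.2,0,0],[0,0,0],0]
    - [[1.2,0,0],[0,0,0],0]
    - [[0,0,0],[0,0,0],0]
    - [[0,0,0],[0,0,0],0]
    - [[0,0,0],[0,0,0],0]
    - [[0,0,0],[0,0,0],0]
    - [[0,0,0],[0,0,0],0]
    - [[0,0,0],[0,0,0],0]
  newtons: 20

```text
clock: 24.45
position: [0.5177, -0.323, 0.3217]
tool_rot: [-3.142, -0.0, -0.015]
force: [0.0, -0.7, 1.4]
grip_width: -0.0001
finger_force: 0.0
```

Call:
arm_command:
  deltas:
    - [[0,0,1.5],[0,0,0],0]
    - [[0,0,2],[0,0,0],0]
    - [[0,0,1.5],[0,0,0],0]
    - [[0,0,0.9],[0,0,0],0]
    - [[0,0,0.5],[0,0,0],0]
    - [[0,0,0.1],[0,0,0],0]
    - [[0,0,0],[0,0,0],0]
    - [[0,0,0],[0,0,0],0]
    - [[0,0,0],[0,0,0],0]

```text
clock: 25.35
position: [0.5179, -0.323, 0.2571]
tool_rot: [3.141, -0.001, -0.015]
force: [-0.5, -0.6, -0.7]
grip_width: -0.0001
finger_force: 0.0
```

Call:
arm_command:
  deltas:
    - [[0,0,0.1],[0,0,0],0]
    - [[0,0,0.1],[0,0,0],0]
    - [[0,0,0.1],[0,0,0],0]
    - [[0,0,0],[0,0,0],0]
    - [[0,0,0],[0,0,0],0]
    - [[0,0,0],[0,0,0],0]

```text
clock: 25.95
position: [0.5178, -0.323, 0.2536]
tool_rot: [3.142, 0.0, -0.015]
force: [-0.3, 0.8, 0.7]
grip_width: 0.0001
finger_force: 0.0
```

Call:
arm_command:
  deltas:
    - [[0,0,0.05],[0,0,0],0]
    - [[0,0,0.05],[0,0,0],0]
    - [[0,0,0],[0,0,0],0]
    - [[0,0,0],[0,0,0],0]
    - [[0,0,0],[0,0,0],0]

```text
clock: 26.45
position: [0.5178, -0.3231, 0.2535]
tool_rot: [-3.141, -0.001, -0.015]
force: [-4.5, 3.0, 16.9]
grip_width: 0.0
finger_force: 8.6
```

Call:
arm_command:
  deltas:
    - [[0,0,-0.035],[0,0,0],0]
    - [[0,0,0],[0,0,0],0]
    - [[0,0,0],[0,0,0],0]
    - [[0,0,0],[0,0,0],0]

```text
clock: 26.85
position: [0.5178, -0.323, 0.2535]
tool_rot: [-3.141, -0.0, -0.015]
force: [-3.2, 1.3, 10.2]
grip_width: -0.0
finger_force: 5.6
```

Wait for the bubble to settle, then check it.

Call:
arm_command:
  deltas:
    - [[0,0,0],[0,0,0],0]
    - [[0,0,0],[0,0,0],0]
    - [[0,0,0],[0,0,0],0]
    - [[0,0,0],[0,0,0],0]
    - [[0,0,0],[0,0,0],0]
    - [[0,0,0],[0,0,0],0]
    - [[0,0,0],[0,0,0],0]
    - [[0,0,0],[0,0,0],0]
    - [[0,0,0],[0,0,0],0]
    - [[0,0,0],[0,0,0],0]
    - [[0,0,0],[0,0,0],0]
    - [[0,0,0],[0,0,0],0]
    - [[0,0,0],[0,0,0],0]
    - [[0,0,0],[0,0,0],0]
    - [[0,0,0],[0,0,0],0]

```text
clock: 28.35
position: [0.5178, -0.323, 0.2535]
tool_rot: [-3.141, -0.0, -0.015]
force: [-2.4, 2.0, 11.5]
grip_width: 0.0001
finger_force: 5.6
```

```bash
python3 - <<'E'
from h import *
f=bot.grab_frame("wrist");save(f,"end.png")
st=[bot.observe()["force"] for _ in range(2)];print(st)
g=bot.grab_frame("top")
for k,z in dict(pour_cup=0,masking_tape=0,plaster_block=0,chunk_mid=.016).items(): print(k,[np.round(atz(g,m["at"],z),3) for m in bot.mark_of(k,g)[:3]])
E
```

```text
[array([-3.0324435 ,  2.77035092, 10.88053477]), array([-3.0324435 ,  2.77035092, 10.88053477])]
pour_cup [array([0.416, 0.118, 0.   ])]
masking_tape [array([0.481, 0.546, 0.   ]), array([0.416, 0.44 , 0.   ])]
plaster_block []
chunk_mid [array([ 0.71 , -0.417,  0.016])]
```

View pics/end.png

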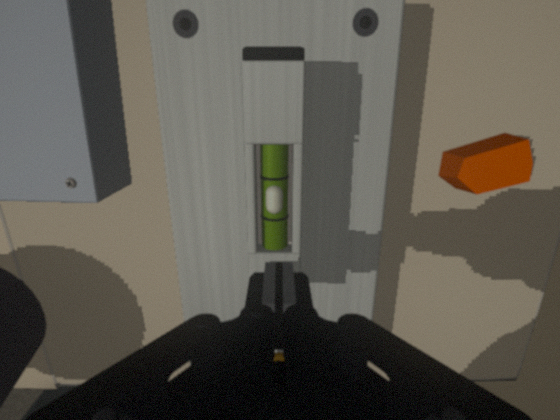

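The bubble (rows 185–213) lies between the lines (rows 178 and 217). The fingertips are pressing with about 11 N.

```bash
python3 -c "
from workcell import bot
print(bot.job_done())"
```

```text
the job is handed in; nothing more can be done
None
```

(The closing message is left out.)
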